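Report the empty stock bin

ROBOT

A 6-joint arm with a two-finger parallel gripper is mounted at the origin on the work surface. World frame = base frame: x ahead of the robot, y to its left, z up, the work surface at z = 0. Lengths are in m, angles in rad, forces in N, time in s.
With the tool pointing down it reaches from about 0.325 to 0.9 m from the base axis. Payload 3.5 kg.
Tool frame: the origin (TCP) lies between the finger pads; the fingertips stand 8 mm ahead of it and the grasp point (between the pads) lies 11 mm behind it; z points along the fingers, y is the line along which they close (so a half turn about z gives the same grasp; the last joint's range is limited). The gripper opens to 85 mm and grips with 20 to 120 N. Pads are 22 mm wide; open, the fingers measure 114 mm over their backs; the gripper's body (76 mm by 85 mm) begins 54 mm behind the grasp point. The pads swing forward as they close: fully open they stand 13 mm farther back than shut.
Start: joints at [-1.395, 0.276, -0.026, 1.268, 0, 1.467], TCP at [0.172, -0.601, 0.239] pointing down, gripper open.
Joint ranges: [-3.12, 3.12], [-0.85, 1.88], [-1.08, 1.24], [-1.95, 2.15], [-1.57, 1.53], [-3.14, 3.14]. Speed limits (rad/s): [2.57, 2.57, 3.14, 3.14, 3.14, 3.14].

INTERFACE

Orientations are given as a unit quaternion [x, y, z, w].
In Python, from rig import readout, get_image, camera_params, sign_off gives the robot as it stands. The module is installed in compiled form; this text tells all that it offers.
- The arm moves only by the shell command python3 -m jog 'ROWS' [OPENING]. ROWS is JSON, a list of rows, each an object of numbers: "x", "y", "z": the shift along the tool's x, y, z in mm; "twist": the turn about the tool's z in degrees. In form: [{"x": .., "y": .., "z": .., "twist": ..}, ...]. A call has 1 to 10 rows; each row is the pose to reach, as a shift and turn from the pose commanded when the call began, along the tool's axes at that moment; what a row does not reach only later rows make up. A row lasts 1/12 s, in which the tool goes at most 41.7 mm and 7.16 degrees, less where a joint would pass 70% of its speed; a pose out of reach is approached as far as the arm can. A call with a gripper value outside its range is refused whole. OPENING is the finger opening in mm, from 0 to 85.4, set as the call begins (- or left out, the last holds). The fingers move at their own pace and stop on an object; the grip force is fixed at half the most. Time passes only in rows, so rows that repeat a pose let the fingers close. It gives the time, the measured TCP pose, the force, the opening and the grip force at its end, in the units of the state.
- readout.get_state(): the state, without advancing time (a new reading comes with each control period).
- get_image(name): name is "scene" or "top" or "wrist"; returns the picture (480x640x3 uint8, red, green, blue); there is no depth.
- camera_params(name): a dict with "fx", "fy", "cx", "cy" (pixels), "rvec" (rotation vector, rad) and "tvec" (3), from world to camera coordinates, as OpenCV has them. Camera axes: x right, y down, z forward; pixel columns grow to the right and rows downward; lengths in m; the calibration is good to about 2 mm. A picture is of the moment at which its call begins: read the wrist's pose just before it. camera_params takes no time and is no camera call; for the wrist camera it gives the pose at the moment of the call.
- sign_off(): hands the job in; it is judged then, once.
The state is a dict: "time_s": time; "joints": joint angles; "dq": joint speeds; "joint_torque": joint torques, N m; "position": TCP position; "ee_rot": TCP orientation; "ft_force": force on the tool from outside, world axes, zero at the start; "ft_torque": the same for the moment, N m; "grip_width": opening from 0.0 (shut) to 1.0 (fully open); "grip_force": force on a finger pad.
Only numpy, scipy, OpenCV 4.12 (cv2) and the standard library are available. Lean on these libraries where they do the work, as an engineer would, in place of code of your own. Each camera call takes 0.05 s, during which the arm holds its last target. There are 200 camera calls.

TASK

One of the three stock bins on the bench is empty: report it for refilling. Point down at it with the fingertips over the middle of its mouth, two to five centimetres above the rim, and stay there for at least two seconds so that the stock camera registers it; then press the call button fully down, let it come up again and move clear. Leave the bins, their stock and the other things on the bench untouched and in place, and do not point at or pass low over the stocked bins.

Things in the scene. Friction and masses are not known exactly. Their poses are not given: they have to be found in the camera images.
- bin_empty_mouth (a point): THE EMPTY BIN. Blue plastic shelf bin, 150 mm (x) by 110 mm (y) by 70 mm high, walls 4 mm thick, the front 30 mm end (towards the robot) scooped down to 45 mm high, fixed to the bench; the only one of three like bins with nothing inside; this point is the middle of its mouth, level with the upper rim, 70 mm above the bench; x points to its back, z up.
- bin_couplers_mouth (a point): Blue plastic shelf bin, 150 mm (x) by 110 mm (y) by 70 mm high, walls 4 mm thick, the front 30 mm end (towards the robot) scooped down to 45 mm high, fixed to the bench; stocked with three steel couplers; this point is the middle of its mouth, level with the upper rim, 70 mm above the bench; x points to its back, z up.
- bin_relays_mouth (a point): Blue plastic shelf bin, 150 mm (x) by 110 mm (y) by 70 mm high, walls 4 mm thick, the front 30 mm end (towards the robot) scooped down to 45 mm high, fixed to the bench; stocked with three relays; this point is the middle of its mouth, level with the upper rim, 70 mm above the bench; x points to its back, z up.
- bin_empty: The empty bin; origin at the middle of its underside, on the bench.
- bin_couplers: The bin with the couplers; origin at the middle of its underside.
- bin_relays: The bin with the relays; origin at the middle of its underside.
- call_top (a point): Round black push button of the call box, 40 mm across, on a round grey collar in the middle of a flat grey call box 90 by 76 by 30 mm high fixed to the bench; the button top stands 53 mm above the bench; this point is the middle of the button's top face, which looks straight up.
- call (a joint): Travel of the call button in m: 0 up, 0.006 fully down; springs back; about 5 N takes it fully down.
- coupler0: Loose steel pipe coupler standing in its bin, 38 mm across, 45 mm high; origin at the middle of its underside.
- relay0: Loose white relay standing in its bin, 28 by 36 by 40 mm high; origin at the middle of its underside.
- coupler1: Loose steel pipe coupler standing in its bin, 38 mm across, 45 mm high; origin at the middle of its underside.
- relay1: Loose white relay standing in its bin, 28 by 36 by 40 mm high; origin at the middle of its underside.
- coupler2: Loose steel pipe coupler standing in its bin, 38 mm across, 45 mm high; origin at the middle of its underside.
- relay2: Loose white relay standing in its bin, 28 by 36 by 40 mm high; origin at the middle of its underside.
- tape: Bystander: loose roll of brown tape lying flat, 96 mm across, 48 mm high; origin at the middle of its underside.
- carton: Bystander: loose small cardboard carton, 90 by 110 by 60 mm high; origin at the middle of its underside.
- driver: Bystander: loose screwdriver lying on the bench beyond the bins, 200 mm long, 26 mm high; origin under its middle, x from handle to blade.
Things that resemble listed ones, but are neither listed nor needed, are in the scene too. Leave any blue look-alike of the coupler1 alone.

How it is judged:
By the outcome, as a careful person would: the job done as asked, in the order asked, and still so for the second after the job is handed in, with the robot touching nothing.
It also fails if it takes over 48 s, if anything falls off the work surface, if the arm or the gripper's body presses on something with over 40 N, if the wrist force passes 120 N, or if a joint passes its speed limit or range.

## Working session

There is one attempt and no reset: what is moved stays moved. The work goes in short steps, Python scripts to look and compute and a shell command to move; the robot and the scene stay as the last step left them, time stands still between calls to the robot, and variables do not carry over. Pictures are saved under pics/ and viewed, at most 10 in all, crops included, and the job is handed in when it is done.

```bash
mkdir -p pics; python3 - <<'E'
from rig import *
import cv2
for n in("top","scene"):
    cv2.imwrite(f"pics/{n}0.png",get_image(n)[:,:,::-1]); print(camera_params(n))
s=readout.get_state();print(s)
E
```

```text
{'fx': 562.460790661481, 'fy': 562.460790661481, 'cx': 313.9762547047059, 'cy': 247.2275969046816, 'rvec': array([ 2.0991779 , -2.16441599,  0.15133828]), 'tvec': array([0.04597836, 0.62843188, 1.37245405])}
{'fx': 490.174752795897, 'fy': 490.174752795897, 'cx': 321.18681295123685, 'cy': 236.74619587802397, 'rvec': array([ 2.46668526,  0.66294401, -0.20528236]), 'tvec': array([-0.56724312, -0.18453295,  1.27199381])}
{'time_s': 0.1, 'joints': array([-1.39539097e+00,  2.77089995e-01, -2.77303533e-02,  1.26803294e+00,
       -1.14222004e-06,  1.46741762e+00]), 'dq': array([-3.46269948e-05, -2.13535534e-03,  5.38033608e-03, -1.48344226e-03,
        4.28607838e-04, -6.15410816e-04]), 'joint_torque': array([ 2.65130266e-04, -4.46709466e+01,  2.96128052e+01,  8.48481461e-03,
       -6.06647063e-05,  5.75110604e-06]), 'position': array([ 0.17187288, -0.60018103,  0.2382573 ]), 'ee_rot': array([ 9.90300127e-01,  1.38940994e-01, -3.76017061e-05, -1.02779224e-03]), 'ft_force': array([-0.03624386, -0.67626141,  0.31116012]), 'ft_torque': array([-0.01930805,  0.04641898, -0.03104527]), 'grip_force': 0.0, 'grip_width': 1.002194040689451}
```

View pics/top0.png

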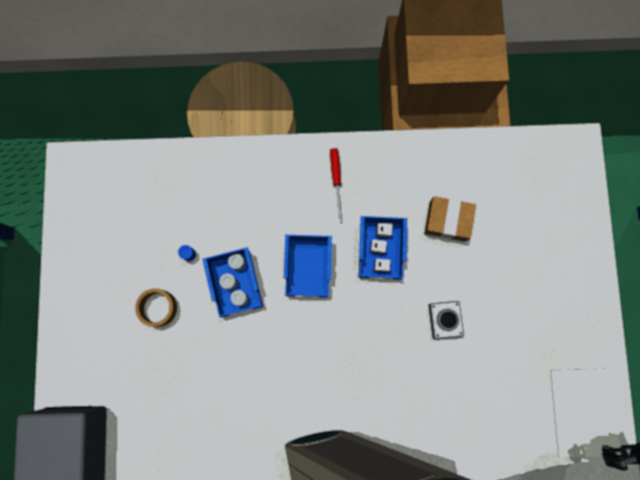

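View pics/scene0.png

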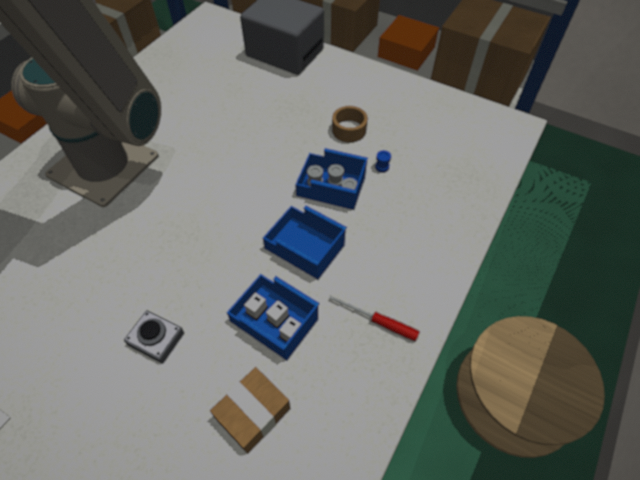

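The top view shows the empty bin in the middle at about (308,266), couplers at (233,283), relays at (383,248) and the call button at (448,320). The scene view agrees. I'll enlarge this area to read the corners.

```bash
python3 - <<'E'
import cv2
i=cv2.imread("pics/top0.png")[200:350,280:480]
cv2.imwrite("pics/c0.png",cv2.resize(i,None,fx=4,fy=4,interpolation=cv2.INTER_CUBIC))
E
```

```text
(no output)
```

View pics/c0.png

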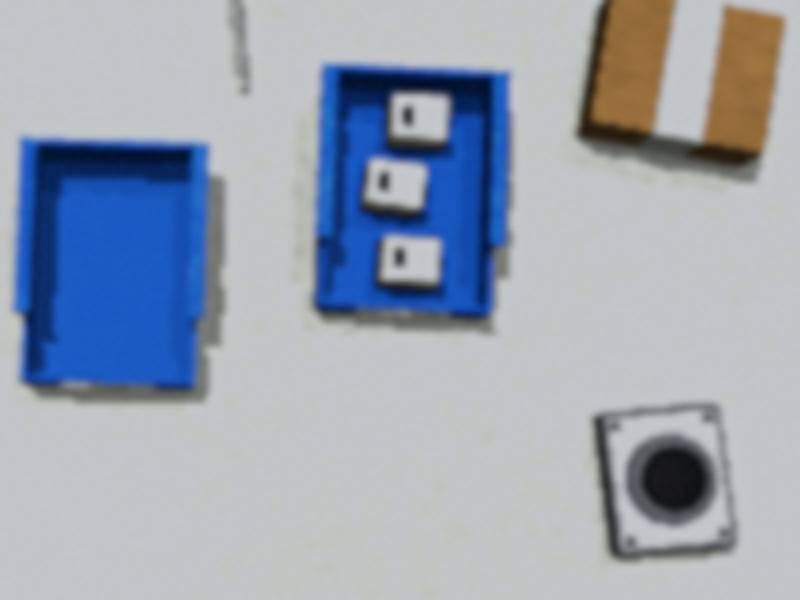

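The crop shows the empty bin's back rim corners at (20,138) and (208,145) and its front corners at (23,384) and (195,388). The button top is centred at (676,479).

```bash
cat >h.py <<'E'
import numpy as np,cv2
from rig import *
def ray(n,u,v,z,p=None):
    p=p or camera_params(n);R=cv2.Rodrigues(p["rvec"])[0];c=-R.T@p["tvec"]
    d=R.T@[(u-p["cx"])/p["fx"],(v-p["cy"])/p["fy"],1]
    return c+d*(z-c[2])/d[2]
def rel(t):
    from scipy.spatial.transform import Rotation as Ro
    s=readout.get_state();return Ro.from_quat(s["ee_rot"]).inv().apply(np.array(t)-s["position"])*1000
E
python3 - <<'E'
from h import *
np.set_printoptions(precision=4,suppress=True)
P=[ray("top",280+u/4,200+v/4,z) for u,v,z in[(20,138,.07),(208,145,.07),(23,384,.045),(195,388,.045),(676,479,.053)]]
for p in P:print(p)
m=sum(P[:4])/4;m[2]=.07
print("mouth",m,"btn",P[4])
print("rel mouth TCP z.30",rel([m[0],m[1],.30]),"btn",rel([*P[4][:2],.30]))
for n,u,v,z in [("top",460,219,0.06),("top",383,248,.07)]:print(ray(n,u,v,z))
E
```

```text
[0.6609 0.0981 0.07  ]
[ 0.6527 -0.0194  0.07  ]
[0.5089 0.1011 0.045 ]
[ 0.5031 -0.0065  0.045 ]
[ 0.4377 -0.3004  0.053 ]
mouth [0.5814 0.0433 0.07  ] btn [ 0.4377 -0.3004  0.053 ]
rel mouth TCP z.30 [ 570.8305 -506.0868  -60.5868] btn [ 338.0664 -215.209   -61.2311]
[ 0.6881 -0.3432  0.06  ]
[ 0.6189 -0.1451  0.07  ]
```

```bash
python3 -m jog '[{"x":15,"y":-13,"z":-10},{"x":45,"y":-40,"z":-25},{"x":75,"y":-67,"z":-40},{"x":105,"y":-93,"z":-50},{"x":135,"y":-120,"z":-60},{"x":165,"y":-146,"z":-60},{"x":195,"y":-173,"z":-60},{"x":225,"y":-200,"z":-60},{"x":255,"y":-226,"z":-60},{"x":285,"y":-253,"z":-60}]' 0
python3 -m jog '[{"x":30,"y":-27},{"x":60,"y":-53},{"x":90,"y":-80},{"x":120,"y":-106},{"x":150,"y":-133},{"x":180,"y":-160},{"x":210,"y":-186},{"x":240,"y":-213},{"x":265,"y":-236},{"x":280,"y":-250}]'
python3 -m jog '[{"x":3,"y":-2},{"x":5,"y":-3},{"x":5,"y":-3},{"x":5,"y":-3}]'
python3 - <<'E'
from h import *
s=readout.get_state();p=camera_params("wrist");i=get_image("wrist");print(p,s["position"],rel([.5814,.0433,.113]))
cv2.imwrite("pics/w0.png",i[:,:,::-1])
E
```

```text
{'fx': 427.4738229190156, 'fy': 427.4738229190156, 'cx': 319.7873231511359, 'cy': 237.22645336157024, 'rvec': array([-2.30920688,  1.73973996,  0.26360789]), 'tvec': array([-0.6245154 , -0.03910513,  0.37905033])} [ 0.17187288 -0.60018103  0.2382573 ] [ 570.78001963 -505.82220206  126.38644038]invalid input
invalid input
invalid input
```

View pics/w0.png

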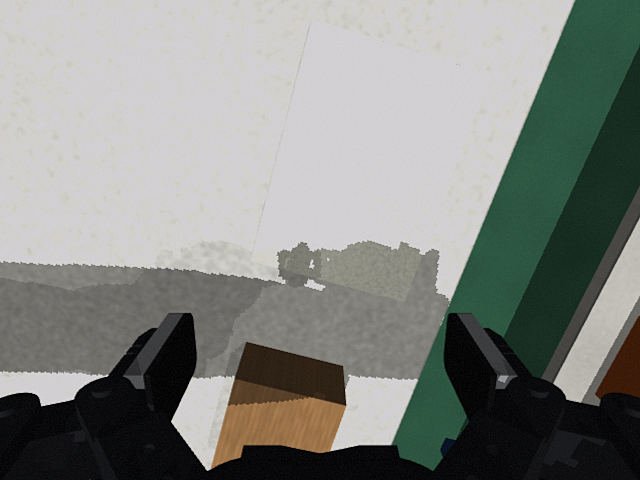

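The wrist view still shows the start pose: the moves were refused, probably because every row needs all four keys. I'll retry with them.

```bash
python3 -m jog '[{"x":15,"y":-13,"z":-10,"twist":0},{"x":45,"y":-40,"z":-25,"twist":0},{"x":75,"y":-67,"z":-40,"twist":0},{"x":105,"y":-93,"z":-50,"twist":0},{"x":135,"y":-120,"z":-60,"twist":0},{"x":165,"y":-146,"z":-60,"twist":0},{"x":195,"y":-173,"z":-60,"twist":0},{"x":225,"y":-200,"z":-60,"twist":0},{"x":255,"y":-226,"z":-60,"twist":0},{"x":285,"y":-253,"z":-60,"twist":0}]' 0
```

```text
time_s: 0.98
position: [0.3768, -0.2774, 0.2992]
ee_rot: [0.99, 0.139, 0.0, 0.0]
ft_force: [1.3, 0.0, 0.4]
grip_width: 0.003
grip_force: 0.0
```

```bash
python3 -m jog '[{"x":30,"y":-27,"z":0,"twist":0},{"x":60,"y":-53,"z":0,"twist":0},{"x":90,"y":-80,"z":0,"twist":0},{"x":120,"y":-106,"z":0,"twist":0},{"x":150,"y":-133,"z":0,"twist":0},{"x":180,"y":-160,"z":0,"twist":0},{"x":210,"y":-186,"z":0,"twist":0},{"x":240,"y":-213,"z":0,"twist":0},{"x":265,"y":-236,"z":0,"twist":0},{"x":280,"y":-250,"z":0,"twist":0}]'
python3 -m jog '[{"x":3,"y":-2,"z":0,"twist":0},{"x":5,"y":-3,"z":0,"twist":0},{"x":5,"y":-3,"z":0,"twist":0},{"x":5,"y":-3,"z":0,"twist":0}]'
python3 - <<'E'
from h import *
s=readout.get_state();p=camera_params("wrist");i=get_image("wrist");print(p,s["position"],rel([.5814,.0433,.113]))
cv2.imwrite("pics/w1.png",i[:,:,::-1])
E
```

```text
time_s: 1.82
position: [0.5779, 0.0414, 0.2987]
ee_rot: [0.99, 0.14, 0.0, -0.0]
ft_force: [0.0, -1.0, 0.2]
grip_width: 0.002
grip_force: 0.0
time_s: 2.15
position: [0.5802, 0.0415, 0.2992]
ee_rot: [0.99, 0.138, -0.0, 0.0]
ft_force: [0.1, -0.2, -0.3]
grip_width: 0.006
grip_force: 0.0
{'fx': 427.4738229190156, 'fy': 427.4738229190156, 'cx': 319.7873231511359, 'cy': 237.22645336157024, 'rvec': array([-2.30643189,  1.74022683,  0.2620378 ]), 'tvec': array([-0.1202231 ,  0.48679304,  0.60511073])} [0.5801503  0.04152825 0.29916805] [  1.85298683  -1.56851779 186.3004412 ]
```

View pics/w1.png

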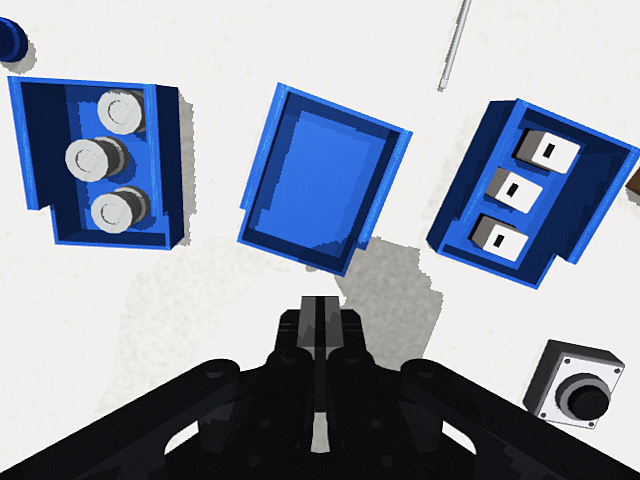

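The wrist view has the empty bin's back rim corners at (279,83) and (411,131), its front corners at (239,242) and (346,275), and the button top at (588,403).

```bash
python3 - <<'E'
from h import *
np.set_printoptions(precision=4,suppress=True)
P=[ray("wrist",u,v,z) for u,v,z in[(279,83,.07),(411,131,.07),(239,242,.045),(346,275,.045),(588,403,.053)]]
for p in P:print(p)
m=sum(P[:4])/4;print("mouth",m,rel([m[0],m[1],.113]))
E
```

```text
[0.6594 0.0972 0.07  ]
[ 0.6531 -0.0171  0.07  ]
[0.5107 0.1011 0.045 ]
[ 0.5062 -0.0072  0.045 ]
[ 0.4396 -0.2956  0.053 ]
mouth [0.5824 0.0435 0.0575] [  2.8368  -1.4846 186.2999]
```

```bash
python3 -m jog '[{"x":2,"y":-1,"z":15,"twist":0},{"x":2,"y":-1,"z":40,"twist":0},{"x":2,"y":-1,"z":65,"twist":0},{"x":2,"y":-1,"z":90,"twist":0},{"x":2,"y":-1,"z":115,"twist":0},{"x":2,"y":-1,"z":140,"twist":0},{"x":2,"y":-1,"z":160,"twist":0},{"x":2,"y":-1,"z":175,"twist":0},{"x":2,"y":-1,"z":183,"twist":0},{"x":2,"y":-1,"z":186,"twist":0}]'
for k in 1 2 3 4; do python3 -m jog '[{"x":0,"y":0,"z":0,"twist":0},{"x":0,"y":0,"z":0,"twist":0},{"x":0,"y":0,"z":0,"twist":0},{"x":0,"y":0,"z":0,"twist":0},{"x":0,"y":0,"z":0,"twist":0},{"x":0,"y":0,"z":0,"twist":0},{"x":0,"y":0,"z":0,"twist":0},{"x":0,"y":0,"z":0,"twist":0},{"x":0,"y":0,"z":0,"twist":0},{"x":0,"y":0,"z":0,"twist":0}]' | head -2; done
python3 -m jog '[{"x":0,"y":0,"z":-15,"twist":0},{"x":0,"y":0,"z":-40,"twist":0},{"x":0,"y":0,"z":-65,"twist":0},{"x":0,"y":0,"z":-90,"twist":0},{"x":0,"y":0,"z":-115,"twist":0},{"x":0,"y":0,"z":-140,"twist":0},{"x":0,"y":0,"z":-160,"twist":0},{"x":0,"y":0,"z":-175,"twist":0},{"x":0,"y":0,"z":-183,"twist":0},{"x":0,"y":0,"z":-186,"twist":0}]'
python3 -c "
from h import *
print(rel([.4387,-.298,.2]),rel([.41,-.05,.3]))"
```

```text
time_s: 3.03
position: [0.5809, 0.043, 0.1119]
ee_rot: [0.99, 0.138, -0.001, -0.0]
ft_force: [0.5, -0.2, 0.6]
grip_width: 0.001
grip_force: 0.0
time_s: 3.87
position: [0.5823, 0.044, 0.1133]
time_s: 4.7
position: [0.5824, 0.044, 0.1133]
time_s: 5.53
position: [0.5824, 0.044, 0.1133]
time_s: 6.37
position: [0.5824, 0.0439, 0.1133]
time_s: 7.2
position: [0.5832, 0.0439, 0.3011]
ee_rot: [0.99, 0.139, 0.001, 0.0]
ft_force: [0.7, -0.1, -0.0]
grip_width: 0.002
grip_force: 0.0
[-233.30535958  288.87947111  100.69852708] [-192.36265148   42.64910627    0.58862704]
```

Held over the bin for more than 3 s. Next I go around in front of the relay bin to above the button and look.

```bash
python3 -m jog '[{"x":-25,"y":5,"z":0,"twist":0},{"x":-55,"y":12,"z":0,"twist":0},{"x":-85,"y":19,"z":0,"twist":0},{"x":-115,"y":26,"z":0,"twist":0},{"x":-145,"y":35,"z":0,"twist":0},{"x":-170,"y":48,"z":0,"twist":0},{"x":-190,"y":70,"z":0,"twist":0},{"x":-195,"y":100,"z":0,"twist":0},{"x":-200,"y":130,"z":0,"twist":0},{"x":-205,"y":160,"z":0,"twist":0}]' | head -2
python3 -m jog '[{"x":-5,"y":30,"z":0,"twist":0},{"x":-10,"y":60,"z":0,"twist":0},{"x":-15,"y":90,"z":0,"twist":0},{"x":-22,"y":110,"z":20,"twist":0},{"x":-26,"y":124,"z":50,"twist":0},{"x":-28,"y":129,"z":75,"twist":0},{"x":-28,"y":129,"z":92,"twist":0},{"x":-28,"y":129,"z":100,"twist":0},{"x":-28,"y":129,"z":100,"twist":0},{"x":-28,"y":129,"z":100,"twist":0}]'
python3 - <<'E'
from h import *
s=readout.get_state();p=camera_params("wrist");i=get_image("wrist");print(s["position"],rel([.4387,-.298,.061]))
cv2.imwrite("pics/w2.png",i[:,:,::-1])
E
```

```text
time_s: 8.03
position: [0.4282, -0.1671, 0.2982]
time_s: 8.87
position: [0.4376, -0.2975, 0.1989]
ee_rot: [0.99, 0.139, -0.0, -0.001]
ft_force: [-0.4, 0.2, -0.5]
grip_width: 0.002
grip_force: 0.0
[ 0.43761779 -0.29749546  0.19889308] [ 3.17171392e-01 -1.98888613e-02  1.38996786e+02]
```

View pics/w2.png

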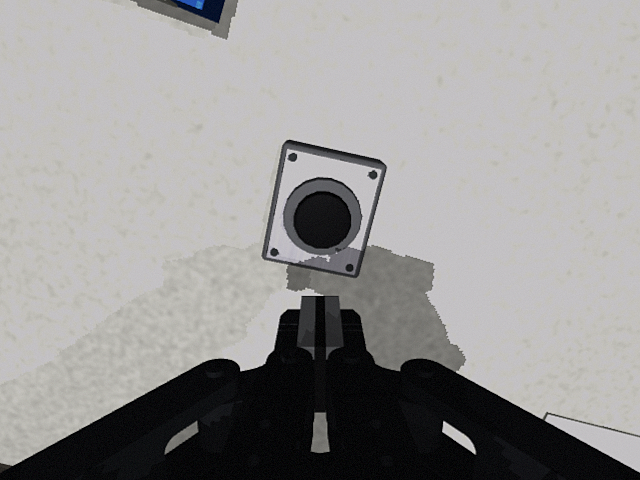

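The button's centre is at (322,220).

```bash
python3 -c "
from h import *
b=ray('wrist',322,220,.053);print(b,rel([b[0],b[1],.061]))"
python3 -m jog '[{"x":0,"y":0,"z":20,"twist":0},{"x":0,"y":0,"z":45,"twist":0},{"x":0,"y":0,"z":70,"twist":0},{"x":0,"y":0,"z":92,"twist":0},{"x":0,"y":0,"z":108,"twist":0},{"x":0,"y":0,"z":118,"twist":0},{"x":0,"y":0,"z":122,"twist":0},{"x":0,"y":0,"z":125,"twist":0},{"x":0,"y":0,"z":125,"twist":0},{"x":0,"y":0,"z":125,"twist":0}]'
```

```text
[ 0.43895788 -0.30013992  0.053     ] [-2.46883770e-02  2.10822958e+00  1.38998194e+02]
time_s: 9.75
position: [0.4388, -0.2987, 0.0756]
ee_rot: [0.99, 0.139, 0.001, 0.001]
ft_force: [0.5, 0.9, -0.0]
grip_width: -0.001
grip_force: 0.0
```

```bash
python3 -m jog '[{"x":0,"y":1,"z":4,"twist":0},{"x":0,"y":1,"z":8,"twist":0},{"x":0,"y":1,"z":11,"twist":0},{"x":0,"y":1,"z":13,"twist":0},{"x":0,"y":1,"z":15,"twist":0},{"x":0,"y":1,"z":16,"twist":0},{"x":0,"y":1,"z":17,"twist":0},{"x":0,"y":1,"z":18,"twist":0},{"x":0,"y":1,"z":18,"twist":0},{"x":0,"y":1,"z":18,"twist":0}]'
```

```text
time_s: 10.58
position: [0.438, -0.2989, 0.0564]
ee_rot: [0.99, 0.139, -0.0, -0.0]
ft_force: [-1.3, 0.1, 3.9]
grip_width: -0.002
grip_force: 2.0
```

```bash
python3 -m jog '[{"x":0,"y":0,"z":1,"twist":0},{"x":0,"y":0,"z":2,"twist":0},{"x":0,"y":0,"z":2,"twist":0},{"x":0,"y":0,"z":2,"twist":0}]'
```

```text
time_s: 10.92
position: [0.4381, -0.2989, 0.055]
ee_rot: [0.99, 0.139, -0.0, -0.0]
ft_force: [-2.7, 2.2, 8.4]
grip_width: 0.001
grip_force: 4.4
```

```bash
python3 -m jog '[{"x":0,"y":0,"z":1,"twist":0},{"x":0,"y":0,"z":1,"twist":0},{"x":0,"y":0,"z":1,"twist":0},{"x":0,"y":0,"z":1,"twist":0}]'
```

```text
time_s: 11.25
position: [0.4381, -0.2989, 0.0549]
ee_rot: [0.99, 0.139, -0.0, 0.0]
ft_force: [-5.1, 3.7, 15.4]
grip_width: 0.001
grip_force: 7.5
```

The force climbed to 15 N with almost no further travel, so the button is at its stop. Now up and clear.

```bash
python3 -m jog '[{"x":0,"y":0,"z":-3,"twist":0},{"x":0,"y":0,"z":-8,"twist":0},{"x":0,"y":0,"z":-16,"twist":0},{"x":0,"y":0,"z":-35,"twist":0},{"x":0,"y":0,"z":-60,"twist":0},{"x":0,"y":0,"z":-90,"twist":0},{"x":0,"y":0,"z":-120,"twist":0},{"x":0,"y":0,"z":-150,"twist":0},{"x":0,"y":0,"z":-175,"twist":0},{"x":0,"y":0,"z":-190,"twist":0}]' | head -2
python3 -m jog '[{"x":-20,"y":18,"z":0,"twist":0},{"x":-45,"y":40,"z":0,"twist":0},{"x":-70,"y":62,"z":0,"twist":0},{"x":-90,"y":80,"z":0,"twist":0},{"x":-100,"y":89,"z":0,"twist":0},{"x":-100,"y":89,"z":0,"twist":0},{"x":-100,"y":89,"z":0,"twist":0},{"x":-100,"y":89,"z":0,"twist":0},{"x":-100,"y":89,"z":0,"twist":0},{"x":-100,"y":89,"z":0,"twist":0}]'
python3 - <<'E'
from h import *
cv2.imwrite("pics/top1.png",get_image("top")[:,:,::-1])
E
```

```text
time_s: 12.08
position: [0.4396, -0.3001, 0.2471]
time_s: 12.92
position: [0.3672, -0.411, 0.2433]
ee_rot: [0.99, 0.14, 0.0, -0.0]
ft_force: [0.2, 0.7, 0.9]
grip_width: -0.002
grip_force: 0.0
```

View pics/top1.png

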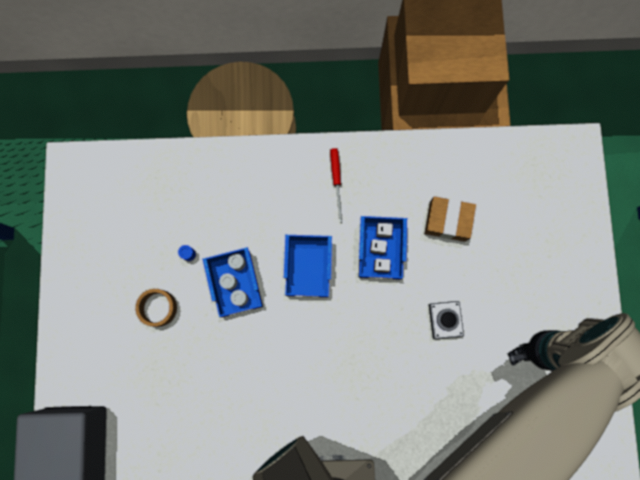

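Nothing on the bench has moved: bins, stock, tape, carton and driver are at the same pixels as before. The arm is clear of the button at (448,320).

```bash
python3 -c "
from rig import *
print(sign_off())"
```

```text
the job is handed in; nothing more can be done
None
```

I pointed at the empty middle bin for over 3 s with the fingertips about 3.5 cm above the rim, then pressed the call button to its stop, released it, moved clear and handed the job in at about 13 s; the final top view shows nothing else on the bench moved.

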